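# Take down a hanging pot and check the base of its inner pot

### The arm

A 6-joint arm with a two-finger parallel gripper is mounted at the origin on the work surface. World frame = base frame: x ahead of the robot, y to its left, z up, the work surface at z = 0. Lengths are in m, angles in rad, forces in N, time in s.
With the tool pointing down it reaches from about 0.425 to 0.925 m from the base axis. Payload 12.5 kg.
Tool frame: the origin (TCP) lies midway between the tips of the shut fingers; the grasp point (between the pads) lies tcp_to_grasp behind it (tcp_to_grasp is the distance from the TCP to the grasp point, in m); y points along the fingers, z is the direction in which the jaws open and shut, and the axes are right-handed (so a half turn about y gives the same grasp; the last joint's range is limited). The gripper opens to 85 mm and grips with 20 to 120 N. Pads are 22 mm wide; open, the fingers measure 114 mm over their backs; the gripper's body (76 mm by 85 mm) begins 54 mm behind the grasp point. The pads swing forward as they close: fully open they stand 13 mm farther back than shut.
Start: joints at [1.137, 0.491, 1.559, -0, 1.092, -0.106], TCP at [0.201, 0.592, 0.231] pointing down, gripper open.
Joint ranges: [-3.1, 3.1], [-0.84, 2.19], [0.05, 2.79], [-1.13, 4.28], [0.06, 2.93], [-2.69, 2.69]. Speed limits (rad/s): [2.22, 2.22, 2.79, 3.14, 3.14, 3.14].

### API

Orientations are given as a rotation vector (axis times angle).
In Python, from station import observe, grab_frame, job_done, outline_of, place_of, tcp_to_grasp gives the robot as it stands. The module is installed in compiled form; this text tells all that it offers.
- The arm moves only by the shell command python3 -m jog 'ROWS' [OPENING] [FORCE]. ROWS is JSON, one flat list of numbers, 4 for each row, row after row: the shift along the world's x, y, z in mm, then the turn about the world's z in degrees. In form: [tx, ty, tz, spin, tx, ty, tz, spin, ...]. A call has exactly 8 rows; each row is the pose to reach, as a shift and turn from the pose commanded when the call began; what a row does not reach only later rows make up. A row lasts 1/10 s, in which the tool goes at most 50 mm and 8.59 degrees, less where a joint would pass 70% of its speed; a pose out of reach is approached as far as the arm can. A call with a gripper value outside its range is refused whole. OPENING is the finger opening in mm, from 0 to 85.4, set as the call begins (- or left out, the last holds). The fingers move at their own pace and stop on an object; FORCE is the grip in N (left out, the last holds). Time passes only in rows, so rows that repeat a pose let the fingers close, or fill a call up. It gives the time, the measured TCP pose, the force and the opening at its end, in the units of the state.
- observe(): the state, without advancing time (a new reading comes with each control period).
- grab_frame(name): name is "scene" or "top"; returns a dict with "pixels" (400x640x3 uint8, red, green, blue), "intrinsics" (3x3 intrinsics, pixels), "R" (3x3) and "t" (3): a world point X has camera coordinates R X + t. Camera axes: x right, y down, z forward; pixel columns grow to the right and rows downward; lengths in m; the calibration is good to about 2 mm. A picture is of the moment at which its call begins. There is no depth.
- job_done(): hands the job in, once; it reports no verdict.
Trained networks look in the newest picture that a camera, given by its name, has taken for a name from the list of things; names that differ only in an ending like _2 or _b are one class to them, and where a whole thing is asked for, a point or a joint stands for the part that bears it (a point fixed in the world has none). Each returns a list of dicts, best first, with "p" (0 to 1); they miss things now and then, are a little off and sometimes report something else, mostly with a low value. They report only what shows in the picture. A call takes as long as a camera call.
- outline_of(target, camera): "mask" (400x640 bool, what is visible of it) and "at" ([column, row] in pixels, amid what is visible of it).
- place_of(target, camera): "at" ([column, row] in pixels: a listed point, or the origin of a listed thing).
The state is a dict: "clock": time; "q": joint angles; "qd": joint speeds; "joint_torque": joint torques, N m; "position": TCP position; "eef_rot": TCP orientation; "wrist_force": force on the tool from outside, world axes, zero at the start; "moment": the same for the moment, N m; "width": finger opening in m.
Only numpy, scipy, OpenCV 4.12 (cv2) and the standard library are available. Lean on these libraries where they do the work, as an engineer would, in place of code of your own. Each camera call takes 0.05 s, during which the arm holds its last target. There are 200 camera calls.

### The job

Lift the hanging zinc pot that holds the low, flat houseleek rosette up off its rail and stand it upright on the plywood work board, letting it go. Then draw the inner grow pot up out of it and tip it over on its side, so that the drainage holes in its base can be checked for roots. Finish still holding the inner pot like that, steady, about 20 cm or more above the bench, with the zinc pot left standing on the board; leave the other two pots hanging and do not disturb the other things.

Things in the scene. Friction and masses are not known exactly. Their poses are not given: they have to be found in the camera images.
- rack: Fixed bench-top rack: tube rail 12 mm thick, 430 mm long, axis 184 mm up, end posts, wooden slat (123 to 151 mm up) below it, 14 mm drip tray. Origin on the bench below mid-rail; y along the rail, -x towards the robot. Three pots hang in any order at y = -0.14, 0, 0.14, axes at x = -0.044, undersides 115 mm up, backs leaning on the slat.
- hung_pot: Zinc cup 62 mm across, 50 mm high, wall 3, floor 4 mm. Origin: centre of underside; z up, -x away from the rail. A 20 mm wide strap at its back (+x) hooks over the rail (top 78 mm above the origin); its lip hangs 20 mm down behind, so lift over 20 mm straight up before coming forward. 0.31 kg with the inner pot. Grip across y from above: the inner pot's rim is 30 mm above its own, the plant 9 mm more.
- inner_pot: Terracotta-coloured plastic pot with firm compost and a low green rosette (42 mm wide, 9 mm above the rim). 76 mm high, base 42 mm across with six drainage holes, 54 mm across its straight collar (the top 23 mm). Stands loose on the zinc pot's floor, collar proud, 3 mm play. Origin: centre of its underside; z up its axis to the rim. 0.13 kg.
- work_board: Plywood board 200 x 200 x 12 mm, fixed flat on the bench. Origin: centre of its underside (its top is 12 mm above).
- tall_pot: Another hanging pot, same zinc pot and inner pot, but with an upright columnar cactus 50 mm tall and 30 mm across standing in it: 130 mm from the underside to the tip. Leave hanging. Origin and axes as for the pot to take down.
- empty_pot: A third hanging zinc pot, with no inner pot in it. Leave hanging. Origin and axes as for the pot to take down.
- trowel: Steel hand trowel with wooden handle, lying on the bench, 285 mm long, 26 mm high. Leave alone. Origin between handle and blade.
- pot_stack: Stack of nested black nursery pots, 86 mm across, 96 mm high. Leave alone. Origin: centre of its underside.
- dibber: Wooden dibber lying on the bench, 212 mm long, 32 mm thick. Leave alone. Origin near its middle, on the bench.
- clay_pot: Small empty clay pot, 76 mm across, 65 mm high. Leave alone. Origin: centre of its underside.
- sprayer: White spray bottle with black head, 72 mm across, 200 mm high. Leave alone. Origin: centre of its underside.
- label_block: Small wooden block with white plant labels in it, 50 x 24 mm, 87 mm high. Leave alone. Origin: centre of its underside.

How it is judged:
By the outcome, as a careful person would: the job done as asked, in the order asked, and still so for the second after the job is handed in, while the arm keeps its last pose, push and grip.
It also fails if it takes over 64 s, if anything falls off the work surface, if the arm or the gripper's body presses on something with over 40 N, if the wrist force passes 120 N, or if a joint passes its speed limit or range.

## Working session

There is one attempt and no reset: what is moved stays moved. The work goes in short steps, Python scripts to look and compute and a shell command to move; the robot and the scene stay as the last step left them, time stands still between calls to the robot, and variables do not carry over. Pictures are saved under pics/ and viewed, about 8 in all and at most 12, crops included, and the job is handed in when it is done.

```bash
mkdir -p pics
cat > h.py <<'E'
import numpy as np, cv2
from station import *
def tri(obs):  # obs: list of (frame,(u,v))
    A=[];b=[]
    for f,p in obs:
        P=f["intrinsics"]@np.c_[f["R"],f["t"]]
        for k in (0,1):
            r=p[k]*P[2]-P[k]; A.append(r[:3]); b.append(-r[3])
    A=np.array(A);b=np.array(b); return np.linalg.lstsq(A,b,rcond=None)[0]
def atz(f,p,z):
    d=f["R"].T@np.linalg.inv(f["intrinsics"])@np.r_[p,1]; c=-f["R"].T@f["t"]
    return c+d*(z-c[2])/d[2]
def proj(f,X):
    y=f["intrinsics"]@(f["R"]@np.asarray(X,float)+f["t"]); return y[:2]/y[2]
def save(f,n): cv2.imwrite("pics/"+n+".png",f["pixels"][:,:,::-1])
E
cat > a.py <<'E'
from h import *
np.set_printoptions(precision=4,suppress=True)
s=observe(); print(s["position"],s["eef_rot"],s["wrist_force"],s["width"],tcp_to_grasp)
F={c:grab_frame(c) for c in ("scene","top")}
for c in F: save(F[c],c+"0"); print(c,"cam at",-F[c]["R"].T@F[c]["t"])
for n in "rack hung_pot inner_pot work_board tall_pot empty_pot trowel pot_stack dibber clay_pot sprayer label_block".split():
    r={c:place_of(n,c) for c in F}
    for c in F: print(n,c,[(np.round(d["at"]),round(d["p"],2)) for d in r[c][:3]])
    if r["scene"] and r["top"]: print("   tri",tri([(F[c],r[c][0]["at"]) for c in F]))
    for c in F:
        if r[c]: print("   z0",c,atz(F[c],r[c][0]["at"],0.115 if n.endswith("pot") and n not in("clay_pot",) else 0))
E
python3 a.py
```

```text
[0.2011 0.5915 0.2307] [-1.5565  0.2575 -0.257 ] [-0.2653 -0.2409  0.3988] 0.0853920919602226 0.0187
scene cam at [ 1.2762 -0.9674  0.9042]
top cam at [ 0.3749 -0.1042  1.2381]
rack scene [(array([399., 204.]), 0.63)]
rack top [(array([362., 122.]), 0.71), (array([239., 152.]), 0.55), (array([437., 154.]), 0.37)]
   tri [ 0.7323 -0.1407  0.2209]
   z0 scene [0.619  0.2017 0.    ]
   z0 top [ 0.7166 -0.2132  0.    ]
hung_pot scene [(array([413., 163.]), 0.51)]
hung_pot top [(array([175., 160.]), 0.75)]
   tri [0.5932 0.3263 0.1018]
   z0 scene [0.602  0.2975 0.115 ]
   z0 top [0.5969 0.3267 0.115 ]
inner_pot scene [(array([416., 159.]), 0.73)]
inner_pot top [(array([178., 158.]), 0.93), (array([212., 234.]), 0.45)]
   tri [0.5991 0.3146 0.1234]
   z0 scene [0.592  0.3289 0.115 ]
   z0 top [0.6003 0.3174 0.115 ]
work_board scene [(array([255., 252.]), 0.91)]
work_board top [(array([397., 212.]), 0.61)]
   tri [ 0.4375 -0.305   0.003 ]
   z0 scene [ 0.4358 -0.3017  0.    ]
   z0 top [ 0.4363 -0.3069  0.    ]
tall_pot scene [(array([390., 175.]), 0.92)]
tall_pot top [(array([230., 164.])
[... 827 characters left out ...]
61)]
   tri [ 0.4179 -0.5139 -0.0015]
   z0 scene [ 0.4192 -0.5148  0.    ]
   z0 top [ 0.418  -0.5133  0.    ]
clay_pot scene [(array([349., 281.]), 0.57)]
clay_pot top [(array([363., 123.]), 0.68)]
   tri [ 0.7191 -0.2114 -0.0034]
   z0 scene [ 0.7234 -0.2113  0.    ]
   z0 top [ 0.7147 -0.2143  0.    ]
sprayer scene [(array([264., 305.]), 0.76)]
sprayer top [(array([439., 154.]), 0.94)]
   tri [ 0.6135 -0.4363  0.0039]
   z0 scene [ 0.6158 -0.4295  0.    ]
   z0 top [ 0.6083 -0.4435  0.    ]
label_block scene [(array([190., 242.]), 0.77)]
label_block top [(array([435., 267.]), 0.63)]
   tri [ 0.2685 -0.4107  0.0125]
   z0 scene [ 0.2539 -0.4033  0.    ]
   z0 top [ 0.2679 -0.4132  0.    ]
```

View pics/scene0.png

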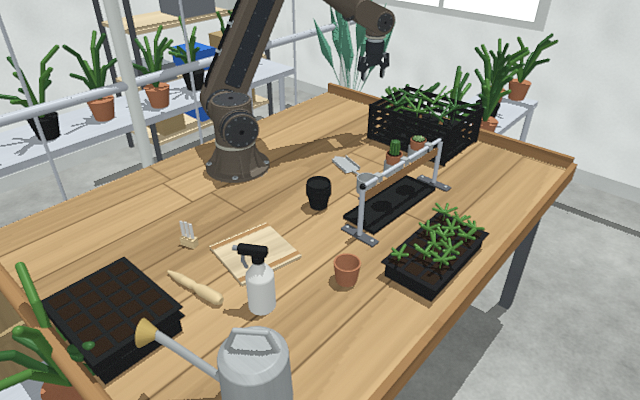

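View pics/top0.png

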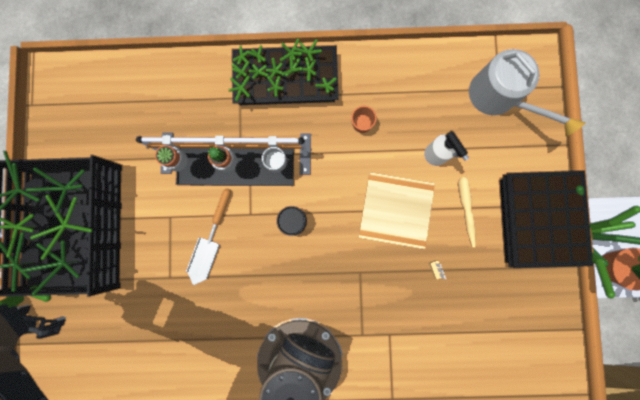

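```bash
cat > b.py <<'E'
from h import *
np.set_printoptions(precision=4,suppress=True)
F={c:grab_frame(c) for c in ("scene","top")}
t=F["top"]["pixels"][125:195,125:325]; s=F["scene"]["pixels"][125:250,335:455]
a=cv2.resize(t,None,fx=4,fy=4,interpolation=cv2.INTER_CUBIC); b=cv2.resize(s,None,fx=2.4,fy=2.4,interpolation=cv2.INTER_CUBIC)
im=np.zeros((600,800,3),np.uint8); im[:280,:800]=a; im[290:590,:288]=b[:300]
w=cv2.resize(F["top"]["pixels"][165:255,350:480],None,fx=3.3,fy=3.3,interpolation=cv2.INTER_CUBIC); im[290:290+w.shape[0],300:300+w.shape[1]]=w
cv2.imwrite("pics/crop0.png",im[:,:,::-1])
for n in ("inner_pot","hung_pot"):
  for c in F:
    for d in outline_of(n,c)[:2]:
        m=d["mask"]; ys,xs=np.where(m); print(n,c,d["p"],d["at"],xs.min(),xs.max(),ys.min(),ys.max(),m.sum())
b=outline_of("work_board","top")[0]["mask"].astype(np.uint8)
c=cv2.findContours(b,0,1)[0]; c=max(c,key=cv2.contourArea); r=cv2.minAreaRect(c)
print("board",np.array([atz(F["top"],p,.012) for p in cv2.boxPoints(r)]))
E
python3 b.py
```

```text
inner_pot scene 0.58 [417.2, 145.3] 410 426 136 150 198
inner_pot top 0.61 [169.7, 156.4] 155 179 145 167 419
hung_pot scene 0.51 [413.7, 152.5] 408 432 143 162 158
hung_pot top 0.75 [180.8, 157.3] 162 186 136 170 281
board [[ 0.3621 -0.184   0.012 ]
 [ 0.5591 -0.2247  0.012 ]
 [ 0.5187 -0.4234  0.012 ]
 [ 0.3233 -0.3801  0.012 ]]
```

View pics/crop0.png

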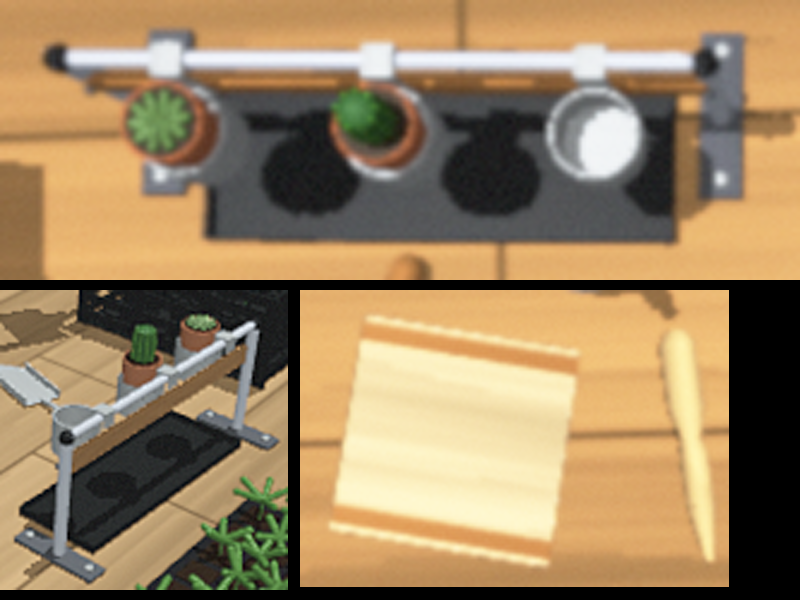

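```bash
cat > c.py <<'E'
from h import *
np.set_printoptions(precision=4,suppress=True)
f=grab_frame("top"); s=grab_frame("scene")
for n,p,z in [("railL",(139.3,139.3),.187),("railR",(301.5,140.5),.187),("st1",(166.8,139.5),.193),("st2",(219.3,140),.193),("st3",(272.5,140.5),.193),("ros",(164.75,154.75),.2)]: print(n,atz(f,p,z))
# scene: rosette centre crop(200,325)
ps=(335+200/2.4,125+(324-290)/2.4); print(ps,"tri ros",tri([(f,(164.75,154.75)),(s,ps)]))
print("trir railR", tri([(f,(301.5,140.5)),(s,(335+66/2.4,125+(437-290)/2.4))]))
E
python3 c.py
```

```text
railL [0.6402 0.3947 0.187 ]
railR [ 0.622  -0.0354  0.187 ]
st1 [0.6356 0.3189 0.193 ]
st2 [0.6294 0.1802 0.193 ]
st3 [0.6232 0.0403 0.193 ]
ros [0.5936 0.3213 0.2   ]
(418.33333333333337, 139.16666666666666) tri ros [0.5949 0.3237 0.1942]
trir railR [ 0.6239 -0.034   0.1846]
```

```bash
cat >> h.py <<'E'
from scipy.spatial.transform import Rotation as Ro
def st():
    s=observe(); R=Ro.from_rotvec(s["eef_rot"]).as_matrix()
    print("t",round(s["clock"],2),"tcp",np.round(np.array(s["position"])*1000,1),"jawyaw",round(np.degrees(np.arctan2(R[1,2],R[0,2])),2),"down",np.round(R[:,1],3),"F",np.round(s["wrist_force"],1),"w",round(s["width"]*1000,1),"q6",round(s["q"][5],2)); return s
E
python3 -c "
from h import *
st()"
python3 -m jog '[0,0,50,0, 0,0,100,0, 30,-30,140,0, 65,-60,150,0, 100,-85,150,0, 135,-110,150,0, 170,-135,150,0, 205,-160,150,0]'
```

```text
t 1.75 tcp [201.2 591.7 231.3] jawyaw 71.22 down [ 0.  0. -1.] F [-0.8  0.3  0.8] w 85.4 q6 -0.11
clock: 2.55
position: [0.4074, 0.4305, 0.3816]
eef_rot: [-1.555, 0.257, -0.257]
wrist_force: [-0.2, 0.5, -0.6]
width: 0.0857
```

```bash
python3 -m jog '[35,-20,0,4, 70,-40,0,8, 105,-60,0,12, 140,-80,0,16, 175,-100,0,16.4, 187,-110,-40,16.4, 187,-110,-80,16.4, 187,-110,-80,16.4]'
cat > d.py <<'E'
from h import *
st(); f={c:grab_frame(c) for c in ("scene","top")}
a=cv2.resize(f["top"]["pixels"][100:200,100:260],None,fx=4,fy=4); b=cv2.resize(f["scene"]["pixels"][90:220,360:470],None,fx=3,fy=3)
im=np.zeros((400,640+330,3),np.uint8); im[:,:640]=a; im[:390,640:]=b
im=cv2.resize(im,(800,330)); cv2.imwrite("pics/d.png",im[:,:,::-1])
E
python3 d.py
```

```text
clock: 3.35
position: [0.5921, 0.3205, 0.2959]
eef_rot: [-1.574, 0.04, -0.027]
wrist_force: [0.6, 1.1, -0.3]
width: 0.0853
t 3.35 tcp [592.1 320.5 295.9] jawyaw 87.56 down [-0.009 -0.003 -1.   ] F [ 0.6  1.1 -0.3] w 85.3 q6 -1.13
```

View pics/d.png

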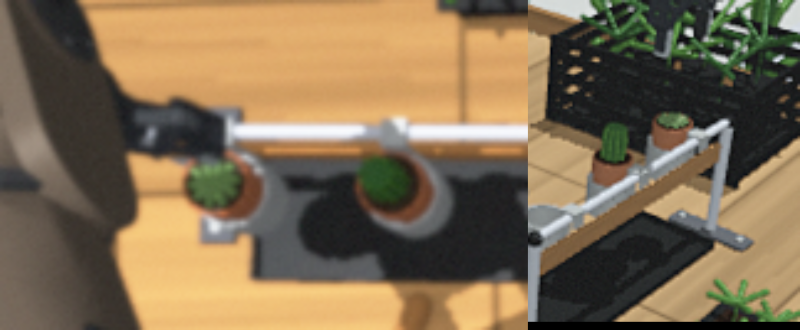

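```bash
python3 -m jog '[0,0,-30,0, 0,0,-60,0, 0,0,-90,0, 0,0,-115,0, 0,0,-130,0, 0,0,-140,0, 0,0,-140,0, 0,0,-140,0]'; python3 -c "
from h import *
st(); f=grab_frame('scene'); cv2.imwrite('pics/e.png',cv2.resize(f['pixels'][90:190,350:470],None,fx=5,fy=5)[:,:,::-1])"
```

```text
clock: 4.25
position: [0.5937, 0.3221, 0.1628]
eef_rot: [-1.57, 0.031, -0.034]
wrist_force: [-0.1, -0.4, 1.1]
width: 0.0854
t 4.25 tcp [593.7 322.1 162.8] jawyaw 87.63 down [ 0.002  0.001 -1.   ] F [-0.1 -0.4  1.1] w 85.4 q6 -1.13
```

View pics/e.png

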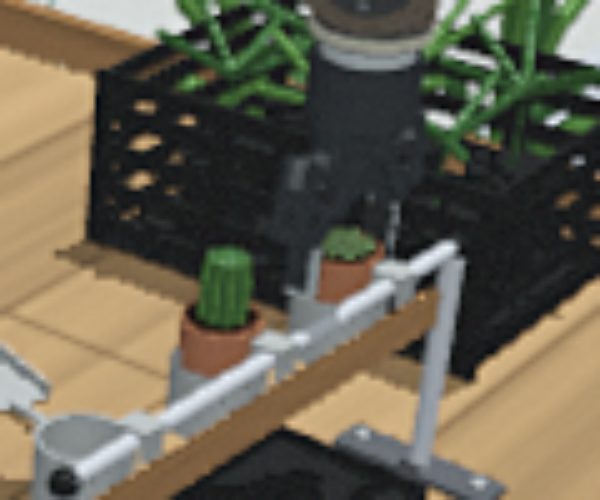

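```bash
python3 -m jog '[0,0,-10,0, 0,0,-18,0, 0,0,-23,0, 0,0,-25,0, 0,0,-25,0, 0,0,-25,0, 0,0,-25,0, 0,0,-25,0]'; python3 -m jog '[0,0,0,0, 0,0,0,0, 0,0,0,0, 0,0,0,0, 0,0,0,0, 0,0,0,0, 0,0,0,0, 0,0,0,0]' 45 50; python3 -c "
from h import *
st()"
```

```text
clock: 5.1
position: [0.5933, 0.3218, 0.1366]
eef_rot: [-1.57, 0.032, -0.033]
wrist_force: [-0.3, -0.5, -0.3]
width: 0.0857
clock: 5.9
position: [0.5933, 0.322, 0.1369]
eef_rot: [-1.57, 0.032, -0.033]
wrist_force: [-1.1, 0.9, 4.9]
width: 0.0613
t 5.9 tcp [593.3 322.  136.9] jawyaw 87.62 down [ 0.001  0.001 -1.   ] F [-1.1  0.9  4.9] w 61.3 q6 -1.13
```

```bash
python3 -m jog '[0,0,5,0, 0,0,12,0, 0,0,20,0, 0,0,30,0, 0,0,40,0, 0,0,50,0, 0,0,60,0, 0,0,60,0]'; python3 -c "
from h import *
st(); f=grab_frame('scene'); cv2.imwrite('pics/f.png',cv2.resize(f['pixels'][90:190,350:470],None,fx=5,fy=5)[:,:,::-1])"
```

```text
clock: 6.7
position: [0.5937, 0.322, 0.1983]
eef_rot: [-1.569, 0.031, -0.035]
wrist_force: [0.8, 0.2, -2.7]
width: 0.0612
t 6.7 tcp [593.7 322.  198.3] jawyaw 87.62 down [ 0.002  0.001 -1.   ] F [ 0.8  0.2 -2.7] w 61.2 q6 -1.13
```

View pics/f.png

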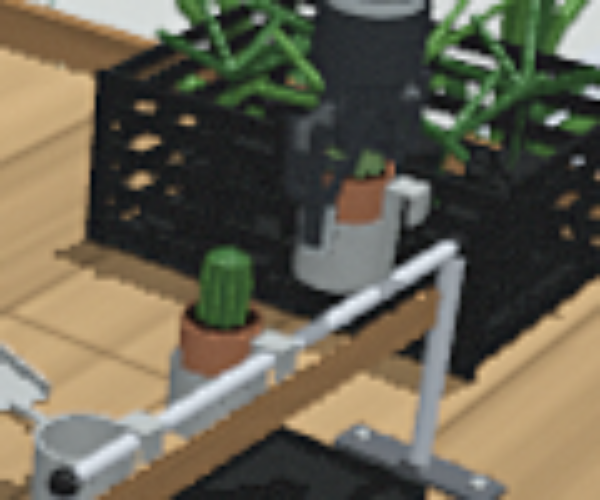

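```bash
python3 -m jog '[-15,0,5,0, -35,0,5,0, -60,0,10,0, -85,0,10,0, -105,0,10,0, -115,-15,10,-4, -115,-40,10,-10, -115,-70,10,-16]'
python3 -m jog '[0,-35,0,-7, 0,-70,0,-14, 0,-105,0,-21, 0,-140,0,-28, 0,-175,0,-35, 0,-210,0,-42, 0,-245,0,-49, 0,-280,0,-56]'
python3 -m jog '[0,-40,0,-7, 0,-80,0,-14, -5,-120,0,-21, -15,-160,0,-27.3, -25,-200,0,-27.3, -35,-240,0,-27.3, -43,-270,0,-27.3, -46,-284,0,-27.3]'
python3 -m jog '[0,-25,0,0, 0,-35,0,0, 0,-35,-20,0, 0,-35,-45,0, 0,-35,-70,0, 0,-35,-90,0, 0,-35,-100,0, 0,-35,-100,0]'
cat > g.py <<'E'
from h import *
import sys
st(); f={c:grab_frame(c) for c in ("scene","top")}
a=cv2.resize(f["top"]["pixels"][150:270,340:480],None,fx=3,fy=3); b=cv2.resize(f["scene"]["pixels"][180:300,190:310],None,fx=3,fy=3)
cv2.imwrite("pics/%s.png"%sys.argv[1],np.hstack([a,b])[:,:,::-1])
E
python3 g.py g1
```

```text
clock: 7.55
position: [0.4776, 0.2515, 0.206]
eef_rot: [-1.556, 0.254, -0.254]
wrist_force: [0.6, 0.7, -3.0]
width: 0.0612
clock: 8.35
position: [0.4779, -0.0296, 0.2062]
eef_rot: [-1.324, 1.01, -1.01]
wrist_force: [1.4, 0.0, -2.2]
width: 0.0611
clock: 9.15
position: [0.4313, -0.3145, 0.2059]
eef_rot: [-1.105, 1.36, -1.359]
wrist_force: [0.7, 1.1, -3.8]
width: 0.0614
clock: 9.95
position: [0.4321, -0.3464, 0.1053]
eef_rot: [-1.106, 1.36, -1.355]
wrist_force: [0.7, -0.1, -2.8]
width: 0.061
t 9.95 tcp [ 432.1 -346.4  105.3] jawyaw -11.65 down [-0.002  0.002 -1.   ] F [ 0.7 -0.1 -2.8] w 61.0 q6 -0.59
```

View pics/g1.png

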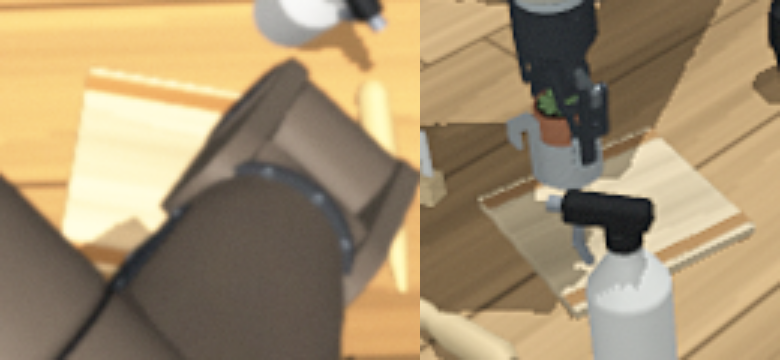

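```bash
python3 -m jog '[0,0,-15,0, 0,0,-30,0, 0,0,-45,0, 0,0,-57,0, 0,0,-63,0, 0,0,-66,0, 0,0,-66,0, 0,0,-66,0]'
python3 -m jog '[0,0,-1,0, 0,0,-2,0, 0,0,-3,0, 0,0,-4,0, 0,0,-4,0, 0,0,-4,0, 0,0,-4,0, 0,0,-4,0]'
```

```text
clock: 10.85
position: [0.4324, -0.3474, 0.0408]
eef_rot: [-1.106, 1.357, -1.358]
wrist_force: [0.2, 0.9, -3.1]
width: 0.0614
clock: 11.65
position: [0.4322, -0.3473, 0.0364]
eef_rot: [-1.106, 1.358, -1.358]
wrist_force: [0.4, 0.9, -2.8]
width: 0.0608
```

```bash
python3 -m jog '[0,0,-0.5,0, 0,0,-1,0, 0,0,-1.5,0, 0,0,-2,0, 0,0,-2,0, 0,0,-2,0, 0,0,-2,0, 0,0,-2,0]'
```

```text
clock: 12.45
position: [0.4322, -0.3473, 0.0343]
eef_rot: [-1.106, 1.358, -1.358]
wrist_force: [-0.5, 0.3, -2.6]
width: 0.0611
```

```bash
python3 -m jog '[0,0,-0.5,0, 0,0,-1,0, 0,0,-1.5,0, 0,0,-1.5,0, 0,0,-1.5,0, 0,0,-1.5,0, 0,0,-1.5,0, 0,0,-1.5,0]'
```

```text
clock: 13.25
position: [0.4322, -0.3472, 0.0341]
eef_rot: [-1.106, 1.357, -1.358]
wrist_force: [-4.8, 5.3, 15.1]
width: 0.0616
```

```bash
python3 -m jog '[0,0,1,0, 0,0,1,0, 0,0,1,0, 0,0,1,0, 0,0,1,0, 0,0,1,0, 0,0,1,0, 0,0,1,0]' 84; python3 g.py g2
```

```text
clock: 14.05
position: [0.4322, -0.3472, 0.0338]
eef_rot: [-1.106, 1.358, -1.358]
wrist_force: [-0.2, -0.9, -0.1]
width: 0.0842
t 14.05 tcp [ 432.2 -347.2   33.8] jawyaw -11.68 down [-0.  0. -1.] F [-0.2 -0.9 -0.1] w 84.2 q6 -0.59
```

View pics/g2.png

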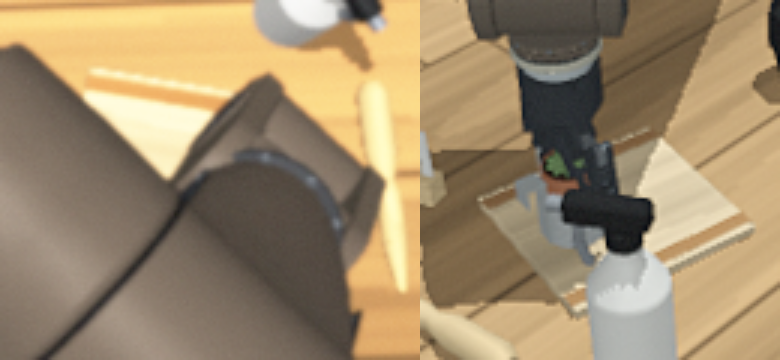

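```bash
python3 -m jog '[0,0,10,0, 0,0,20,0, 0,0,27,0, 0,0,27,0, 0,0,27,0, 0,0,27,0, 0,0,27,0, 0,0,27,0]'
python3 -m jog '[0,0,0,0, 0,0,0,0, 0,0,0,0, 0,0,0,0, 0,0,0,0, 0,0,0,0, 0,0,0,0, 0,0,0,0]' 40 40;  python3 -c "
from h import *
st()"
```

```text
clock: 14.95
position: [0.4321, -0.3472, 0.0605]
eef_rot: [-1.106, 1.358, -1.357]
wrist_force: [-0.2, 0.0, 0.5]
width: 0.0839
clock: 15.75
position: [0.4322, -0.3473, 0.061]
eef_rot: [-1.106, 1.357, -1.358]
wrist_force: [-0.1, 0.9, 6.1]
width: 0.0531
t 15.75 tcp [ 432.2 -347.3   61. ] jawyaw -11.68 down [ 0. -0. -1.] F [-0.1  0.9  6.1] w 53.1 q6 -0.59
```

```bash
python3 -m jog '[0,0,4,0, 0,0,10,0, 0,0,20,0, 0,0,35,0, 0,0,55,0, 0,0,80,0, 0,0,100,0, 0,0,110,0]' - 50; python3 g.py g3
```

```text
clock: 16.55
position: [0.4325, -0.3475, 0.1731]
eef_rot: [-1.105, 1.355, -1.36]
wrist_force: [0.1, 0.5, -0.7]
width: 0.0525
t 16.55 tcp [ 432.5 -347.5  173.1] jawyaw -11.68 down [ 0.002 -0.002 -1.   ] F [ 0.1  0.5 -0.7] w 52.5 q6 -0.59
```

View pics/g3.png

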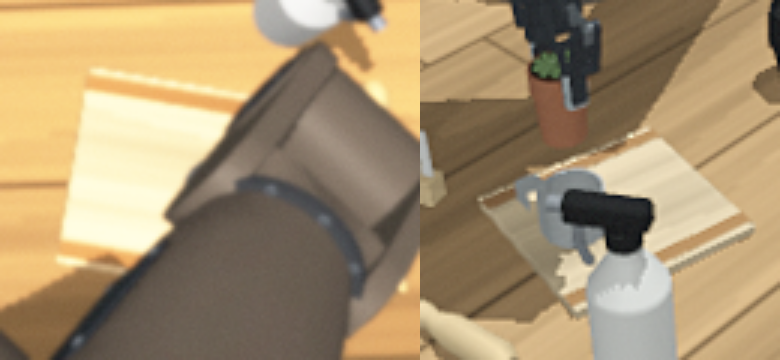

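```bash
python3 -m jog '[8,38,0,0, 15,76,0,0, 15,76,-30,0, 15,76,-60,0, 15,76,-85,0, 15,76,-103,0, 15,76,-110,0, 15,76,-110,0]' - 40
python3 -m jog '[0,0,-1,0, 0,0,-2,0, 0,0,-3,0, 0,0,-3.5,0, 0,0,-4,0, 0,0,-4,0, 0,0,-4,0, 0,0,-4,0]'
```

```text
clock: 17.45
position: [0.4467, -0.2709, 0.0597]
eef_rot: [-1.106, 1.36, -1.356]
wrist_force: [0.0, -0.4, -1.6]
width: 0.0528
clock: 18.25
position: [0.4473, -0.2714, 0.0571]
eef_rot: [-1.106, 1.357, -1.358]
wrist_force: [-0.5, 0.2, 5.2]
width: 0.0527
```

```bash
python3 -m jog '[0,0,-0.5,0, 1.2,5.8,0.6,0, 2.4,11.7,1.6,0, 3.7,17.6,2.2,0, 4.9,23.7,2.1,0, 6.1,29.7,1.6,0, 7.4,35.5,0.5,0, 7.4,35.5,0.5,0]' - 20; python3 g.py g4
```

```text
clock: 19.05
position: [0.4548, -0.2351, 0.0572]
eef_rot: [-1.106, 1.357, -1.357]
wrist_force: [0.1, 0.0, -1.7]
width: 0.0526
t 19.05 tcp [ 454.8 -235.1   57.2] jawyaw -11.63 down [ 0.  0. -1.] F [ 0.1  0.  -1.7] w 52.6 q6 -0.4
```

View pics/g4.png

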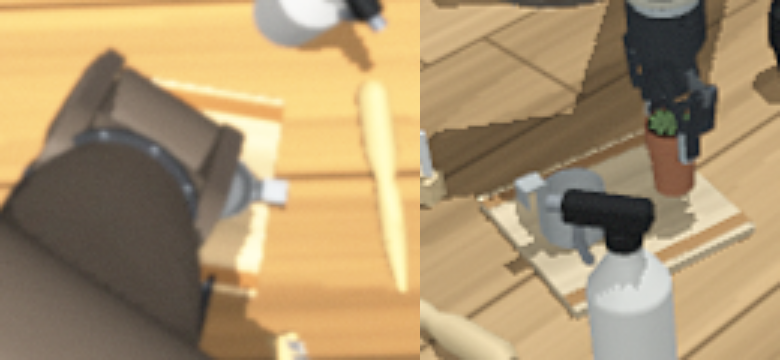

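```bash
python3 -m jog '[0,0,10,0, 0,0,20,0, 4,20,20,0, 8,40,20,0, 12.2,58.7,18,0, 12.2,58.7,5,0, 12.2,58.7,-7,0, 12.2,58.7,-7,0]' - 30
python3 -m jog '[-1.6,-7.8,0,0, -3,-14.7,1,0, -4.5,-21.5,2,0, -5.9,-28.4,2,0, -7.3,-35.2,2,0, -8.7,-42.1,1,0, -10.2,-49,-1,0, -11.6,-55.8,-3,0]' - 20; python3 g.py g5
```

```text
clock: 19.95
position: [0.4664, -0.1771, 0.0496]
eef_rot: [-1.106, 1.359, -1.357]
wrist_force: [-0.2, -0.3, -1.9]
width: 0.0528
clock: 20.75
position: [0.4555, -0.2339, 0.0483]
eef_rot: [-1.104, 1.357, -1.36]
wrist_force: [3.6, 6.1, 1.8]
width: 0.0526
t 20.75 tcp [ 455.5 -233.9   48.3] jawyaw -11.76 down [ 0.002 -0.    -1.   ] F [3.6 6.1 1.8] w 52.6 q6 -0.4
```

View pics/g5.png

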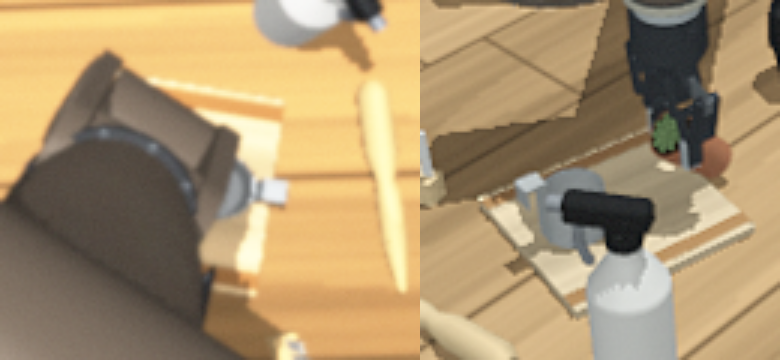

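```bash
python3 -m jog '[-1,-5,-2.5,0, -2,-10,-5.5,0, -3,-14.5,-9,0, -3.9,-18.5,-13,0, -4.5,-22,-16.5,0, -5,-24,-20,0, -5,-24,-21,0, -5,-24,-21,0]'
python3 -m jog '[0,0,0,0, 0,0,0,0, 0,0,20,0, 0,0,60,0, 0,0,110,0, 0,0,160,0, 0,0,210,0, 0,0,225,0]' - 60
cat > k.py <<'E'
from h import *
import sys
st(); f={c:grab_frame(c) for c in ("scene","top")}
np.save("s.npy",f["scene"]["pixels"])
x0,y0,x1,y1=[int(v) for v in sys.argv[2:6]]
cv2.imwrite("pics/%s.png"%sys.argv[1],cv2.resize(f["scene"]["pixels"][y0:y1,x0:x1],None,fx=5,fy=5)[:,:,::-1])
# terracotta axis in scene vs candidates
p=f["scene"]["pixels"][y0:y1,x0:x1].astype(int); R,G,B=p[...,0],p[...,1],p[...,2]
m=((R>95)&(R-G>35)&(G-B<45)).astype(np.uint8); n,l,stt,cen=cv2.connectedComponentsWithStats(m)
for i in range(1,n):
    if stt[i,4]>60: print("blob",stt[i],np.round(cen[i]+[x0,y0],1),cv2.minAreaRect(np.argwhere(l==i)[:,::-1].astype(np.float32)))
for n in ("inner_pot","hung_pot"):
    for c in f:
        r=place_of(n,c); print(n,c,[(np.round(d["at"],1),round(d["p"],2)) for d in r[:2]])
S=observe(); R=Ro.from_rotvec(S["eef_rot"]).as_matrix(); g=np.array(S["position"])-R[:,1]*.0232
print("grasp px",proj(f["scene"],g))
b=-np.cross(R[:,2],[0,0,1])*np.sign(1); b/=np.linalg.norm(b)
for sgn in (1,-1):
  for ph in (60,70,80,90,100):
    a=np.radians(ph); d=sgn*b*np.sin(a)-np.array([0,0,1])*np.cos(a)
    print(sgn,np.round(sgn*b,2),ph,"base px",np.round(proj(f["scene"],g+.067*d),1))
E
python3 k.py k1 270 80 400 210
```

```text
clock: 21.65
position: [0.4507, -0.258, 0.0272]
eef_rot: [-1.105, 1.356, -1.36]
wrist_force: [1.5, -0.8, 5.7]
width: 0.0525
clock: 22.45
position: [0.4508, -0.2579, 0.2568]
eef_rot: [-1.104, 1.351, -1.364]
wrist_force: [0.5, -0.4, -1.6]
width: 0.052
t 22.45 tcp [ 450.8 -257.9  256.8] jawyaw -11.7 down [ 0.006 -0.005 -1.   ] F [ 0.5 -0.4 -1.6] w 52.0 q6 -0.44
blob [116  70  14  15 106] [391.9 159. ] ((121.22291564941406, 78.2579574584961), (15.323269844055176, 11.412644386291504), 28.610462188720703)
blob [  3  79  16  17 187] [280.9 167.7] ((10.529997825622559, 86.70999145507812), (15.697771072387695, 15.273506164550781), 81.8698959350586)
inner_pot scene [(array([282.8, 171. ]), 0.88)]
inner_pot top [(array([371.3, 196.6]), 0.47)]
hung_pot scene [(array([244. , 255.8]), 0.53), (array([394.9, 178.7]), 0.32)]
hung_pot top []
grasp px [263.09859305 168.78989469]
1 [ 0.2   0.98 -0.  ] 60 base px [281.6 172.9]
1 [ 0.2   0.98 -0.  ] 70 base px [282.9 169.1]
1 [ 0.2   0.98 -0.  ] 80 base px [283.6 165.3]
1 [ 0.2   0.98 -0.  ] 90 base px [283.8 161.6]
1 [ 0.2   0.98 -0.  ] 100 base px [283.3 158. ]
-1 [-0.2  -0.98  0.  ] 60 base px [245.4 186. ]
-1 [-0.2  -0.98  0.  ] 70 base px [243.4 183.3]
-1 [-0.2  -0.98  0.  ] 80 base px [242. 180.]
-1 [-0.2  -0.98  0.  ] 90 base px [241.3 176.4]
-1 [-0.2  -0.98  0.  ] 100 base px [241.2 172.5]
```

```bash
python3 -m jog '[1,10,0,-8.5, 2,20,0,-17, 4,30,0,-25.5, 5,40,0,-34, 6,50,0,-42.5, 7,60,0,-51, 8,70,0,-59.5, 9,74,0,-68]'
python3 -m jog '[0,0,0,-8.5, 0,0,0,-17, 0,0,0,-25.5, 0,0,0,-34, 0,0,0,-42.5, 0,0,0,-51, 0,0,0,-59.5, 0,0,0,-68]'
python3 -m jog '[0,0,0,-8.5, 0,0,0,-17, 0,0,-30,-25.5, 0,0,-70,-34, 0,0,-110,-34, 0,0,-150,-34, 0,0,-175,-34, 0,0,-175,-34]'; python3 -c "
from h import *
st()"
```

```text
clock: 23.55
position: [0.4588, -0.182, 0.2498]
eef_rot: [-0.189, 2.133, -2.13]
wrist_force: [0.6, -0.1, -1.5]
width: 0.0521
clock: 24.35
position: [0.4588, -0.1827, 0.2497]
eef_rot: [-0.888, -1.606, 1.606]
wrist_force: [-0.2, 0.2, -1.9]
width: 0.0522
clock: 25.15
position: [0.4573, -0.1819, 0.0725]
eef_rot: [-1.215, -1.184, 1.188]
wrist_force: [-0.5, 0.1, -0.9]
width: 0.0521
t 25.15 tcp [ 457.3 -181.9   72.5] jawyaw 178.31 down [-0.007  0.004 -1.   ] F [-0.5  0.1 -0.9] w 52.1 q6 2.66
```

```bash
python3 -m jog '[0,-1,0,5, 0,-1,-10,10, 0,-1,-20,10, 0,-1,-27,10, 0,-1,-32,10, 0,-1,-35,10, 0,-1,-37,10, 0,-1,-37,10]' - 30; python3 -c "
from h import *
st()"
```

```text
clock: 25.95
position: [0.4592, -0.1838, 0.0393]
eef_rot: [-1.137, -1.315, 1.315]
wrist_force: [0.1, -0.3, -1.0]
width: 0.0522
t 25.95 tcp [ 459.2 -183.8   39.3] jawyaw -171.7 down [-0.  0. -1.] F [ 0.1 -0.3 -1. ] w 52.2 q6 2.48
```

```bash
python3 -m jog '[0,0,-3,0, 0,0,-5.5,0, -0.4,3,-9.5,0, -0.8,5.8,-13.5,0, -1.1,8,-17.5,0, -1.5,10.4,-22,0, -1.7,12.2,-27,0, -1.9,13.5,-30,0]' - 20;  python3 -m jog '[0,0.5,-1,0, 0,0.5,-2,0, 0,0.5,-2,0, 0,0.5,-2,0, 0,0.5,-2,0, 0,0.5,-2,0, 0,0.5,-2,0, 0,0.5,-2,0]' - 60; python3 -c "
from h import *
st()"
```

```text
clock: 26.75
position: [0.4571, -0.1698, 0.0092]
eef_rot: [-1.136, -1.315, 1.315]
wrist_force: [-2.1, 2.6, 11.9]
width: 0.0522
clock: 27.55
position: [0.4569, -0.1691, 0.0076]
eef_rot: [-1.136, -1.315, 1.315]
wrist_force: [-2.4, 5.0, 12.8]
width: 0.0521
t 27.55 tcp [ 456.9 -169.1    7.6] jawyaw -171.67 down [-0.001  0.001 -1.   ] F [-2.4  5.  12.8] w 52.1 q6 2.51
```

```bash
python3 -m jog '[0,0,15,0, 0,0,50,0, 0,0,90,0, 0,0,130,0, 0,0,170,0, 0,0,210,0, 0,0,245,0, 0,0,265,0]' - 80;python3 -m jog '[0,0,5,0, 0,0,5,0, 0,0,5,0, 0,0,5,0, 0,0,5,0, 0,0,5,0, 0,0,5,0, 0,0,5,0]'; sed -i 's/fx=5,fy=5/fx=3,fy=3/' k.py;  python3 k.py k2 190 100 390 290
```

```text
clock: 28.35
position: [0.4574, -0.1695, 0.2745]
eef_rot: [-1.139, -1.316, 1.315]
wrist_force: [-1.0, -0.3, -1.8]
width: 0.0518
clock: 29.15
position: [0.4573, -0.1699, 0.2772]
eef_rot: [-1.137, -1.315, 1.315]
wrist_force: [-0.1, 0.0, -1.4]
width: 0.0519
t 29.15 tcp [ 457.3 -169.9  277.2] jawyaw -171.68 down [-0.  0. -1.] F [-0.1  0.  -1.4] w 51.9 q6 2.51
blob [ 77  40  26  26 419] [280.8 152.5] ((90.0999984741211, 52.69999694824219), (18.335756301879883, 29.06888198852539), 63.43495178222656)
blob [143 153  29  34 742] [346.4 268.6] ((157.0, 169.5), (28.0, 33.0), 0.0)
inner_pot scene [(array([272. , 159.2]), 0.87), (array([262.6, 305.2]), 0.36)]
inner_pot top []
hung_pot scene [(array([239. , 253.9]), 0.67)]
hung_pot top []
grasp px [287.27370567 149.44762049]
1 [ 0.14 -0.99 -0.  ] 60 base px [275.1 168.6]
1 [ 0.14 -0.99 -0.  ] 70 base px [273.8 166. ]
1 [ 0.14 -0.99 -0.  ] 80 base px [272.9 162.8]
1 [ 0.14 -0.99 -0.  ] 90 base px [272.5 159.2]
1 [ 0.14 -0.99 -0.  ] 100 base px [272.5 155.2]
-1 [-0.14  0.99  0.  ] 60 base px [299.5 151.8]
-1 [-0.14  0.99  0.  ] 70 base px [300.4 148. ]
-1 [-0.14  0.99  0.  ] 80 base px [300.9 144.1]
-1 [-0.14  0.99  0.  ] 90 base px [301.  140.4]
-1 [-0.14  0.99  0.  ] 100 base px [300.8 136.9]
```

View pics/k2.png

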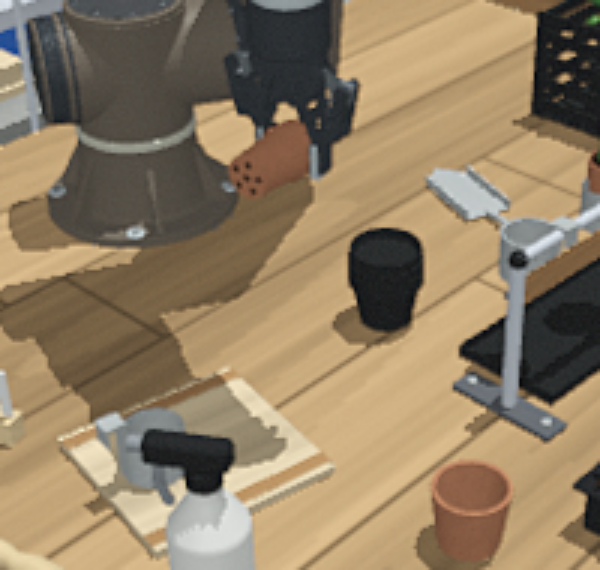

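```bash
python3 -c "
from h import *
st(); job_done()"
```

```text
t 29.45 tcp [ 457.3 -169.9  277.4] jawyaw -171.68 down [ 0. -0. -1.] F [-0.1 -1.  -2. ] w 51.6 q6 2.51
the job is handed in; nothing more can be done
```

I lifted the houseleek's zinc pot off the rail, stood it on the plywood board and let it go. I then drew out the inner pot and tipped it onto its side. I handed in at 29.5 s, with the arm still holding the inner pot.

**How it was tipped:** The arm's moves cannot tilt the tool, so I pivoted the pot in the fingers.
- The first try, dragging the pot's base across the board top, only made it slide.
- Pushing it against the board's edge brought it to about 67°, and pressing its base on the board near that edge brought it level.

**Last checks:**
- **Tilt:** the detected base position matches a 90° tilt, and the drainage holes are visible in the final picture.
- **Height:** the inner pot's lowest point is about 27 cm above the bench.
- **Grip:** the fingers are set to 80 N. The opening reads 51.6 mm on the 54 mm collar and the pot is steady.
- **Zinc pot:** it is standing upright on the board.
- **Other things:** I did not check the other two hanging pots individually at the end. The last picture cuts off the cactus pot, but the arm stayed well clear of both after lifting the pot from the rail. Nothing in that picture looks moved.
- **Disagreement:** the top camera's network found neither the inner pot nor the zinc pot at the end, probably because the arm hid them. The final checks therefore rest on the scene camera alone.

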